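Set a table leg square in the welding jig

TASK

The rod basket was left standing in the welding jig: first hang it by its bail on the hook of the stand. Then push the box-section leg under the wire guard, square and flush into the corner of the two fences, ready for tacking. Do not shift the other things on the bench or tip the basket.

Things in the scene. Friction and masses are not known exactly. Their poses are not given: they have to be found in the camera images.
- jig: Fixed welding jig. Origin at the fence corner at bench height, z up. Base plate 265 x 265 x 10 mm, spanning -225 to +40 mm in x and y. Two steel fences, 30 mm high, 16 mm thick, stand on it: the long one has its face in the plane x=0 (y -160 to +16), the other in the plane y=0 (x -150 to 0). The work area is x<0, y<0.
- guard_corner (a point): Open outer corner of the wire spark guard, at x=-55, y=-155, z=113 mm of the jig, same axes. The guard, a fixed level grille of 6 mm rods, covers jig x -58 to +33, y -158 to +19 mm, underside 100 mm above the base plate, on two posts behind the long fence. It reaches 15 mm past a leg in place on both open sides: reach in with a tool leaning back 30 to 50 degrees.
- jig_corner (a point): The point where both fence faces meet the top of the base plate (10 mm above the bench); same axes as the jig. A leg fully home has its origin at x=-20, y=-70, z=0 mm from here, its long axis along y.
- leg: Loose piece of square steel box section with closed flat ends, 40 x 40 mm and 140 mm long, 0.5 kg or so, lying flat on the jig's base plate. Origin: centre of its underside; y along its length, z up.
- basket: Small open sheet-metal basket with rod stubs, 54 (x) x 110 (y) x 55 mm high, about 0.25 kg, standing on the jig behind the leg, where the leg is to be pushed from. Origin: centre of its underside. A rigid bail of 8 mm round rod rises over it in the plane x=0: level from y=-46 to +46 mm at 140 mm above the origin (rod centre), then down to the basket's two ends.
- bail_mid (a point): Centre of the rod in the middle of the bail's level part, 140 mm above the basket's underside; axes as the basket's.
- hook: Fixed stand: a base plate 130 x 130 x 12 mm, a 24 mm round post 227 mm high at x=+70 mm, and from it a hook of 12 mm round rod that runs towards -x in the plane y=0 and turns up at its end; tip at x=-32 mm, 222 mm high. Origin at bench height below the hook's seat; z up.
- hook_seat (a point): Lowest spot of the hook's upper surface, where a bail comes to rest, 196 mm above the bench; axes as the hook's. A hung bail has its rod centre about 4 mm above this point and runs along the hook's y.
- brush: Bystander: loose hand brush lying on the bench.
- tin: Bystander: closed green tin, 70 mm across and 100 mm high, standing on the bench.
- carton: Bystander: closed carton 100 x 60 x 45 mm on the bench.

How it is judged:
By the outcome, as a careful person would: the job done as asked, in the order asked, and still so for the second after the job is handed in, with the robot touching nothing.
It also fails if it takes over 72 s, if anything falls off the work surface, if the arm or the gripper's body presses on something with over 40 N, if the wrist force passes 120 N, or if a joint passes its speed limit or range.

ROBOT

A 6-joint arm with a two-finger parallel gripper is mounted at the origin on the work surface. World frame = base frame: x ahead of the robot, y to its left, z up, the work surface at z = 0. Lengths are in mm, angles in rad, forces in N, time in s.
With the tool pointing down it reaches from about 300 to 775 mm from the base axis. Payload 14.6 kg.
Tool frame: the origin (TCP) lies midway between the tips of the shut fingers; the grasp point (between the pads) lies grasp_offset behind it (grasp_offset is the distance from the TCP to the grasp point, in mm); z points along the fingers, y is the line along which they close (so a half turn about z gives the same grasp; the last joint's range is limited). The gripper opens to 94 mm and grips with 3 to 60 N. Pads are 16 mm wide; open, the fingers measure 119 mm over their backs; the gripper's body (75 mm by 177 mm) begins 78 mm behind the grasp point.
Start: joints at [-1.327, 0.3, 1.521, -0, 1.321, -0.067], TCP at [168.194, -523.641, 205.446] pointing down, gripper open.
Joint ranges: [-3.03, 3.03], [-0.79, 2.21], [0.23, 2.52], [-1.04, 4.18], [0, 3.07], [-2.55, 2.55]. Speed limits (rad/s): [2.22, 2.22, 2.57, 3.14, 3.14, 3.14].

INTERFACE

Orientations are given as [roll, pitch, yaw] about the fixed x, y, z axes, in that order (R = Rz(yaw) Ry(pitch) Rx(roll)).
In Python, from cell import * gives the robot as it stands. The module is installed in compiled form; this text tells all that it offers.
- The arm moves only by the shell command python3 -m jog 'ROWS' [FORCE]. ROWS is JSON, a list of rows, each a list of 3 entries, a list of its own where there are three numbers: the finger opening in mm, from 0 to 94, then the shift along the tool's x, y, z in units of 50 mm (1.0 is 50 mm), then the turn about the tool's z in units of 180 degrees (1.0 is 180 degrees). In form: [[fingers, [dx, dy, dz], twist], ...]. A call has 1 to 20 rows; each row shifts and turns the commanded pose from where the row before left it, along the tool's axes as they then stand; what a row does not reach is not made up. A row lasts 1/10 s, in which the tool goes at most 50 mm and 8.59 degrees, less where a joint would pass 70% of its speed; a pose out of reach is approached as far as the arm can. A call with a number of a shift or a turn outside -1 to 1 is refused whole. A call with a gripper value outside its range is refused whole. The fingers move at their own pace and stop on an object; FORCE is the grip in N (left out, the last holds). Time passes only in rows, so rows that do not move let the fingers close. It gives the time, the measured TCP pose, the force, the opening and the grip force at its end, in the units of the state.
- read_state(): the state, without advancing time (a new reading comes with each control period).
- camera(name): name is "side" or "top"; returns the picture (400x640x3 uint8, red, green, blue); there is no depth.
- calibration(name): a dict with "mtx" (3x3 intrinsics, pixels), "cam_to_world" (4x4, takes a point from camera to world coordinates). Camera axes: x right, y down, z forward; pixel columns grow to the right and rows downward; lengths in mm; the calibration is good to about 2 mm. A picture is of the moment at which its call begins. calibration takes no time and is no camera call.
- sign_off(): hands the job in; it is judged then, once.
Trained networks look in the newest picture that a camera, given by its name, has taken for a name from the list of things; names that differ only in an ending like _2 or _b are one class to them, and where a whole thing is asked for, a point or a joint stands for the part that bears it (a point fixed in the world has none). Each returns a list of dicts, best first, with "conf" (0 to 1); they miss things now and then, are a little off and sometimes report something else, mostly with a low value. They report only what shows in the picture. A call takes as long as a camera call.
- regions_of(camera, query): "pixels" (400x640 bool, what is visible of it) and "rect" ([centre column, centre row, width, height] in pixels, round what is visible of it).
The state is a dict: "clock": time; "joints": joint angles; "qd": joint speeds; "effort": joint torques, N m; "eef_pos": TCP position; "eef_rot": TCP orientation; "wrist_force": force on the tool from outside, world axes, zero at the start; "moment": the same for the moment, N m; "finger_gap": finger opening in mm; "finger_force": force on a finger pad.
Only numpy, scipy, OpenCV 4.12 (cv2) and the standard library are available. Lean on these libraries where they do the work, as an engineer would, in place of code of your own. Each camera call takes 0.05 s, during which the arm holds its last target. There are 200 camera calls.

## Working session

There is one attempt and no reset: what is moved stays moved. The work goes in short steps, Python scripts to look and compute and a shell command to move; the robot and the scene stay as the last step left them, time stands still between calls to the robot, and variables do not carry over. Pictures are saved under pics/ and viewed, at most 13 in all, crops included, and the job is handed in when it is done.

```bash
mkdir -p pics
cat > h.py <<'E'
from cell import *
import numpy as np, cv2
def snap(n,f):
    im=camera(n); cv2.imwrite(f'pics/{f}.png',im[:,:,::-1]); return im
def ray(n,px):
    c=calibration(n); K=np.array(c['mtx']);T=np.array(c['cam_to_world'])
    d=T[:3,:3]@np.linalg.inv(K)@np.array([px[0],px[1],1.]); return T[:3,3],d
def at_z(n,px,z):
    o,d=ray(n,px); return o+d*(z-o[2])/d[2]
def proj(n,p):
    c=calibration(n); K=np.array(c['mtx']);T=np.linalg.inv(np.array(c['cam_to_world']))
    q=T[:3,:3]@np.asarray(p,float)+T[:3,3]; q=K@q; return q[:2]/q[2]
E
python3 - <<'E'
from h import *
np.set_printoptions(precision=2,suppress=True)
a=snap('top','t0');b=snap('side','s0')
cv2.imwrite('pics/both0.png',cv2.resize(np.vstack([a,b])[:,:,::-1],(640,800))[:600] if 0 else np.vstack([a,b])[:,:,::-1])
print(read_state())
for n in ('top','side'):
    c=calibration(n);print(n,c['mtx'],c['cam_to_world'])
    for q in ['jig','leg','basket','hook','brush','tin','carton']:
        for r in regions_of(n,q)[:2]:
            m=r['pixels'].astype(np.uint8); 
            print(n,q,round(r['conf'],2),np.round(r['rect']), m.sum(), np.round(cv2.minAreaRect(cv2.findNonZero(m))[0:2],1).tolist() if m.any() else '', cv2.minAreaRect(cv2.findNonZero(m))[2] if m.any() else '')
E
```

```text
{'clock': 0.1, 'joints': array([-1.33,  0.3 ,  1.52, -0.  ,  1.32, -0.07]), 'qd': array([-0., -0., -0.,  0., -0., -0.]), 'effort': array([  0.  , -53.26, -35.33,   0.07,   0.02,  -0.  ]), 'eef_pos': array([ 168.14, -523.45,  204.98]), 'eef_rot': array([-3.14, -0.  ,  0.31]), 'wrist_force': array([-0.59, -0.07,  0.7 ]), 'moment': array([0.01, 0.  , 0.  ]), 'finger_force': 0.0, 'finger_gap': 93.98166322214911}
top [[453.59   0.   321.77]
 [  0.   453.59 205.59]
 [  0.     0.     1.  ]] [[  -0.01   -1.      0.07  513.35]
 [  -1.      0.01   -0.    -22.68]
 [   0.     -0.07   -1.   1242.07]
 [   0.      0.      0.      1.  ]]
top jig 0.73 [352. 201. 108. 107.] 7828 [[351.8, 201.1], [101.4, 97.6]] 83.82982635498047
top leg 0.74 [351. 206.  51.  25.] 820 [[350.5, 205.1], [15.7, 53.1]] 75.0685806274414
top basket 0.65 [353. 237.  44.  20.] 887 [[350.4, 235.4], [20.7, 43.4]] 87.87889862060547
top hook 0.96 [167. 235.  74.  67.] 2432 [[168.9, 231.7], [59.5, 52.4]] 51.95295715332031
top brush 0.6 [465. 198.  27.  68.] 774 [[465.1, 195.6], [71.5, 15.5]] 76.50426483154297
top tin 0.79 [236. 196.
[... 482 characters left out ...]
2.  32.] 501 [[338.2, 218.3], [17.0, 35.1]] 39.80556869506836
side basket 0.95 [356. 219.  35.  56.] 928 [[358.6, 219.0], [31.8, 54.0]] 19.179006576538086
side basket 0.23 [389. 187.  48.  23.] 364 [[388.2, 187.2], [49.9, 9.2]] 12.994616508483887
side hook 0.59 [237. 291.  59.  94.] 2681 [[239.4, 290.1], [58.3, 88.6]] 5.000644207000732
side brush 0.67 [389. 188.  50.  20.] 340 [[387.8, 187.3], [50.7, 9.0]] 14.03624439239502
side tin 0.82 [263. 254.  24.  38.] 820 [[262.9, 252.5], [39.7, 24.3]] 84.80557250976562
side carton 0.66 [239. 244.  28.  28.] 656 [[239.4, 240.1], [33.8, 24.1]] 36.02737045288086
side carton 0.35 [338. 220.  26.  28.] 363 [[337.6, 219.8], [14.5, 30.7]] 39.47246170043945
```

View pics/t0.png

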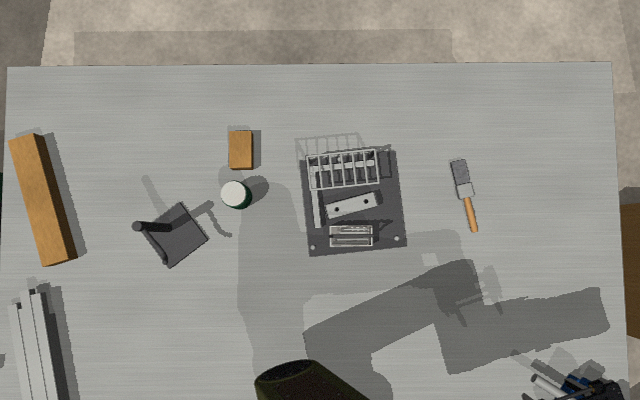

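View pics/s0.png

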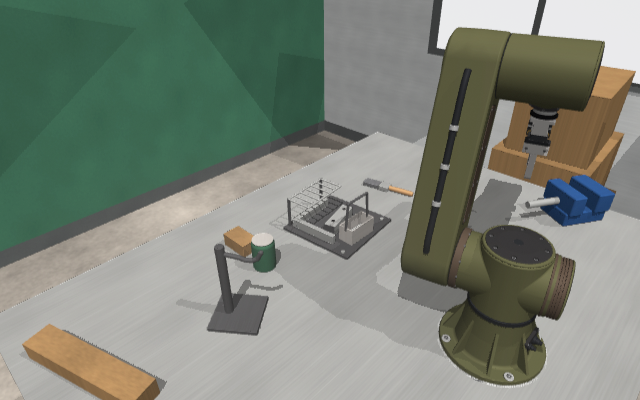

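The top view shows the jig at about (352,200), with the guard's rods over the upper-left part, the leg at (350,205) and the basket at (351,236). The hook stand is at (170,235) and the tin at (236,195), near the hook. I'll take enlarged crops to get precise corner points.

Run:
```python
import cv2,numpy as np
t=cv2.imread('pics/t0.png');s=cv2.imread('pics/s0.png')
def crop(im,c0,r0,w,h,k):
    o=cv2.resize(im[r0:r0+h,c0:c0+w],None,fx=k,fy=k,interpolation=cv2.INTER_CUBIC)
    for i in range(0,w,10): cv2.line(o,(i*k,0),(i*k,6),(0,0,255),1); cv2.putText(o,str(c0+i),(i*k,16),0,.33,(0,0,255)) if i%20==0 else 0
    for i in range(0,h,10): cv2.line(o,(0,i*k),(6,i*k),(0,0,255),1); cv2.putText(o,str(r0+i),(7,i*k+4),0,.33,(0,0,255)) if i%20==0 else 0
    return o
cv2.imwrite('pics/c1.png',crop(t,290,130,125,130,4+0) if 0 else crop(t,292,140,120,120,5))
cv2.imwrite('pics/c2.png',crop(s,280,172,115,86,6))
a=crop(t,130,190,110,85,4);b=crop(s,203,236,70,100,5)
o=np.zeros((500,800,3),np.uint8);o[:340,:440]=a;o[:500,445:795]=b
cv2.imwrite('pics/c3.png',o)
```

```text
(no output)
```

View pics/c1.png

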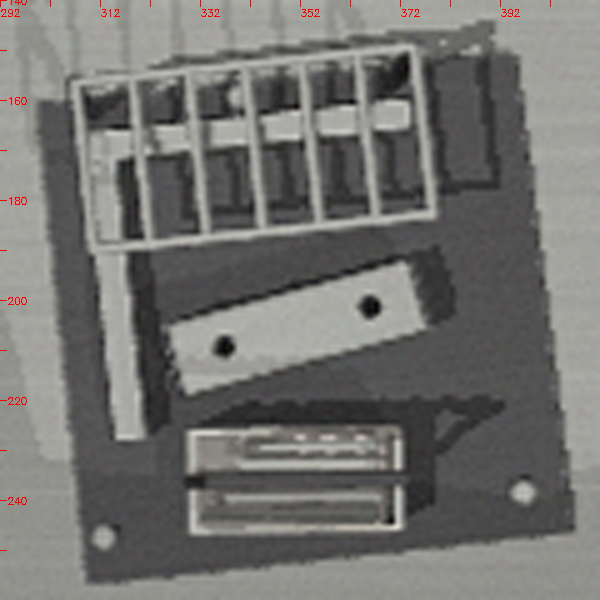

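View pics/c2.png

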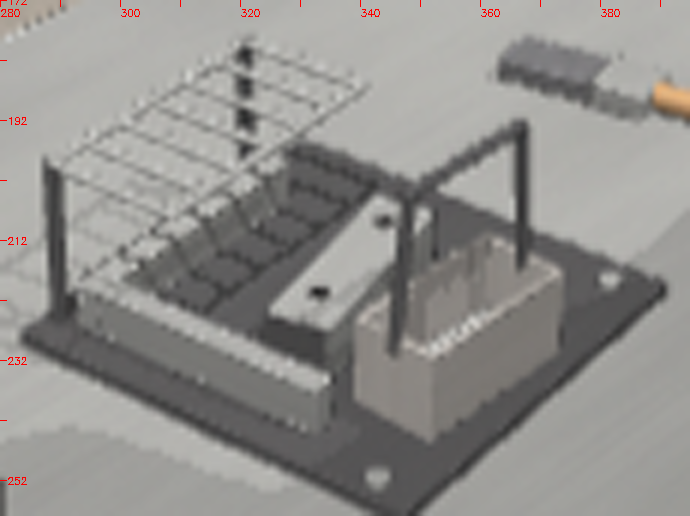

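View pics/c3.png

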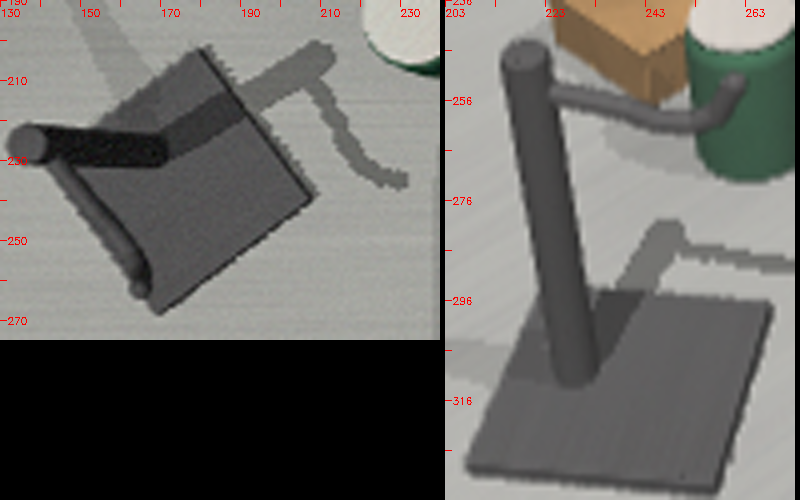

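The crops give me these points:
- **Jig plate:** corners are clear in both views.
- **Leg:** yawed roughly 8° relative to the jig.
- **Basket:** bail is at c1 row ≈480.
- **Hook:** the post top is at about (137,225) and the tip at about (165,262) in the top view.

Next I'll fit the poses by least squares.

```bash
cat > fit.py <<'E'
from h import *
from scipy.optimize import least_squares
np.set_printoptions(precision=1,suppress=True)
def P(c0,r0,k): return lambda x,y:(c0+(x+.5)/k-.5, r0+(y+.5)/k-.5)
A=P(292,140,5);B=P(280,172,6);C=P(130,190,4);D0=P(203,236,5);D=lambda x,y:D0(x-445,y)
def W(p,q): 
    c,s=np.cos(p[2]),np.sin(p[2]); return np.array([p[0]+c*q[0]-s*q[1],p[1]+s*q[0]+c*q[1],q[2]+(p[3] if len(p)>3 else 0)])
def fit(obs,p0,name):
    f=lambda p:np.concatenate([proj(n,W(p,q))-np.array(px) for n,q,px in obs])
    r=least_squares(f,p0,loss='soft_l1',f_scale=.5); 
    print(name,r.x,'yaw',np.degrees(r.x[2])); print(r.fun.reshape(-1,2).tolist() if 0 else np.round(f(r.x).reshape(-1,2),1).tolist()); return r.x
t,s='top','side'
jig=fit([(t,(40,40,10),A(37,100)),(t,(-225,40,10),A(88,583)),(t,(-225,-225,10),A(575,530)),(t,(40,-225,10),A(520,52)),
 (s,(40,40,10),B(22,332)),(s,(-225,-225,10),B(667,286)),(s,(40,-225,10),B(297,143)),
 (t,(0,-160,40),A(408,128)),(t,(16,-160,40),A(408,101)),(t,(-150,0,40),A(146,437)),(t,(-150,16,40),A(114,440)),
 (t,(-55,-155,113),A(433,214)),(t,(-55,16,113),A(95,247)),(t,(30,16,113),A(75,82)),(t,(30,-155,113),A(415,48)),
 (s,(-150,16,40),B(275,398)),(s,(-150,0,40),B(328,382))],[690,0,.1],'jig')
leg=fit([(t,(20,70,50),A(165,325)),(t,(-20,70,50),A(185,393)),(t,(20,-70,50),A(410,262)),(t,(-20,-70,50),A(432,325)),
 (s,(20,70,50),B(270,310)),(s,(-20,70,50),B(330,330)),(s,(20,-70,50),B(375,192))],[600,-90,.2],'leg')
bk=fit([(t,(27,55,65),A(187,430)),(t,(27,-55,65),A(403,427)),(t,(-27,-55,65),A(405,530)),(t,(-27,55,65),A(190,534)),
 (s,(27,55,65),B(357,322)),(s,(-27,55,65),B(432,365)),(s,(-27,-55,65),B(560,272)),(s,(0,46,150),B(407,195)),(s,(0,-46,150),B(520,125)),(t,(0,46,150),A(200,481)),(t,(0,-46,150),A(392,479))],[520,-100,0],'basket')
hk=fit([(t,(70,0,227),C(28,143)),(t,(-32,0,222),C(140,290)),(s,(70,0,227),D(527,55)),(s,(-32,0,222),D(737,82)),
  (s,(70,0,12),D(576,375))],[480,350,.65],'hook')
for c in [C(203,47),C(316,195),C(160,315)]:
    w=at_z(t,c,12); d=w[:2]-hk[:2]; cc,ss=np.cos(hk[2]),np.sin(hk[2]); print('plate in hook',cc*d[0]+ss*d[1],-ss*d[0]+cc*d[1])
print('tin',at_z(t,(235.5,194.5),100),'carton',at_z(t,(240.5,150),45),'brush',at_z(t,(465,196),20))
c,ss=np.cos(jig[2]),np.sin(jig[2])
for n,p in (('leg',leg),('bk',bk)):
    d=p[:2]-jig[:2]; print(n,'in jig',c*d[0]+ss*d[1],-ss*d[0]+c*d[1],np.degrees(p[2]-jig[2]))
print('bail_mid',W(bk,(0,0,150)),'seat',W(hk,(0,0,196)))
E
python3 fit.py; python3 -c "
from cell import *
print([n for n in dir() if n[0]!='_']); print(globals().get('grasp_offset'))"
```

```text
jig [689.7 -10.2   0.1] yaw 5.408687034223368
[[-0.1, 0.3], [-0.4, 0.4], [-0.5, 0.8], [-0.7, 0.1], [-1.5, -0.4], [-0.7, -0.7], [0.1, -1.1], [1.1, -0.1], [0.4, -0.6], [-0.2, 0.2], [0.2, 0.2], [0.1, -0.0], [-0.2, 0.4], [0.3, -0.1], [-0.1, -0.2], [5.3, -1.2], [-0.5, -1.0]]
leg [ 597.1 -107.3    0.3] yaw 15.202112243144294
[[-0.3, 0.5], [-0.2, 1.5], [1.7, -1.2], [1.5, 0.7], [-1.8, -0.0], [-0.8, -0.0], [-0.3, -0.7]]
basket [ 516.3 -101.9    0. ] yaw 0.677895133188025
[[0.2, 0.4], [-0.6, 0.1], [-0.4, 0.4], [0.1, 0.5], [-1.1, -0.6], [-0.5, -1.0], [-0.3, -0.2], [-0.4, -0.0], [-0.6, 0.2], [2.3, 0.4], [2.2, 0.0]]
hook [485.8 344.3   0.7] yaw 37.57855049071505
[[-0.1, 1.2], [0.0, 0.5], [-0.6, -0.7], [-0.6, -1.8], [0.2, -0.4]]
plate in hook 109.26618772510749 -69.22362978836367
plate in hook -18.043076758014394 -69.02514590504231
plate in hook -17.521518116817482 61.97392909085517
tin [623.5 190.  100. ] carton [747.9 187.4  45. ] brush [ 621.4 -416.1   20. ]
leg in jig -101.30309379168119 -87.9654549141167 9.793425208920926
bk in jig -181.20867384662907 -74.98694271725842 -4.730791901035343
bail_mid [ 516.3 -101.9  150. ] seat [485.8 344.3 196. ]
['Unreachable', 'calibration', 'camera', 'grasp_offset', 'read_state', 'regions_of', 'sign_off']
18.8
```

```bash
python3 -m jog '[[94,[0,0,0],-0.045],[94,[0,0,0],-0.045],[94,[0,0,0],-0.045],[94,[0,0,0],-0.045],[94,[0,0,0],-0.045],[94,[0,0,0],-0.045],[94,[0,0,0],-0.045],[94,[0,0,0],-0.045],[94,[0,0,0],-0.045]]' 60
python3 -m jog '[[60,[0.63,0.5,0],0],[60,[0.63,0.5,0],0],[60,[0.63,0.5,0],0],[60,[0.63,0.5,0],0],[60,[0.63,0.5,0],0],[60,[0.63,0.5,0],0],[60,[0.63,0.5,0],0],[60,[0.63,0.5,0],0],[60,[0.63,0.5,0],0],[60,[0.63,0.5,0],0],[60,[0.63,0.5,0],0],[60,[0.63,0.5,0],0],[60,[0.63,0.5,0],0],[60,[0.63,0.5,0],0],[60,[0,0,0],0],[60,[0,0,0],0]]'
```

```text
clock: 1.7
eef_pos: [168.2, -523.6, 205.4]
eef_rot: [3.142, -0.0, 1.589]
wrist_force: [0.0, 0.0, -0.4]
finger_gap: 93.9
finger_force: 0.0
clock: 3.3
eef_pos: [512.7, -77.9, 205.2]
eef_rot: [-3.141, -0.0, 1.585]
wrist_force: [-0.3, 0.0, -0.2]
finger_gap: 60.2
finger_force: 0.0
```

```bash
python3 -m jog '[[60,[0,0.07,0.37],0],[60,[0,0,0.37],0],[60,[0,0,0.37],0],[60,[0,0,0.37],0],[60,[0,0,0],0],[40,[0,0,0],0],[20,[0,0,0],0],[0,[0,0,0],0],[0,[0,0,0],0],[0,[0,0,0],0],[0,[0,0,0],0],[0,[0,0,0],0],[0,[0,0,0],0]]' 55
python3 -c "
from h import *
snap('side','s1')
im=cv2.imread('pics/s1.png')[120:270,270:430];cv2.imwrite('pics/s1c.png',cv2.resize(im,None,fx=4,fy=4))"
```

```text
clock: 4.6
eef_pos: [516.2, -78.3, 131.5]
eef_rot: [-3.142, -0.0, 1.583]
wrist_force: [-0.4, 0.7, 0.6]
finger_gap: 6.2
finger_force: 55.0
```

View pics/s1c.png

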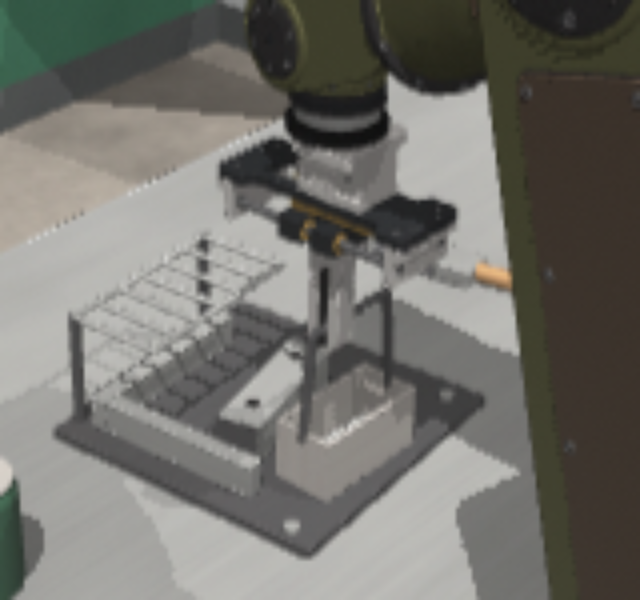

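```bash
python3 -m jog '[[0,[0,0,-0.15],0],[0,[0,0,-0.35],0],[0,[0,0,-0.4],0],[0,[0,0,-0.4],0],[0,[0,0,-0.4],0],[0,[0,0,-0.35],0],[0,[0,0,-0.15],0],[0,[0,0,0],-0.015],[0,[0,0,0],-0.025],[0,[0,0,0],-0.035],[0,[0,0,0],-0.035],[0,[0,0,0],-0.035],[0,[0,0,0],-0.035],[0,[0,0,0],-0.025],[0,[0,0,0],0]]'
python3 -m jog '[[0,[0.12,0.05,0],0],[0,[0.25,0.105,0],0],[0,[0.4,0.17,0],0],[0,[0.5,0.21,0],0],[0,[0.5,0.21,0],0],[0,[0.5,0.21,0],0],[0,[0.5,0.21,0],0],[0,[0.5,0.21,0],0],[0,[0.5,0.21,0],0],[0,[0.5,0.21,0],0],[0,[0.5,0.21,0],0],[0,[0.5,0.21,0],0],[0,[0.5,0.21,0],0],[0,[0.5,0.21,0],0],[0,[0.5,0.21,0],0],[0,[0.4,0.17,0],0],[0,[0.25,0.105,0],0],[0,[0.12,0.05,0],0],[0,[0,0,0],0],[0,[0,0,0],0]]'
python3 - <<'E'
from h import *
from fit import W,hk
snap('side','s2');snap('top','t2')
s=cv2.imread('pics/s2.png')[150:350,170:330];t=cv2.imread('pics/t2.png')[170:320,120:270]
o=np.zeros((600,800,3),np.uint8);o[:500,:400]=cv2.resize(s,(400,500));o[:400,400:]=cv2.resize(t,(400,400));cv2.imwrite('pics/s2c.png',o)
print(read_state()['eef_pos'],read_state()['eef_rot'])
E
```

```text
clock: 6.15
eef_pos: [516.0, -78.3, 241.0]
eef_rot: [-3.141, -0.001, 2.228]
wrist_force: [-0.8, -0.1, -2.5]
finger_gap: 6.2
finger_force: 55.0
clock: 8.15
eef_pos: [411.8, 316.6, 241.4]
eef_rot: [-3.141, 0.0, 2.227]
wrist_force: [0.9, -0.3, -3.8]
finger_gap: 6.3
finger_force: 55.0
jig [689.7 -10.2   0.1] yaw 5.408687034223368
[[-0.1, 0.3], [-0.4, 0.4], [-0.5, 0.8], [-0.7, 0.1], [-1.5, -0.4], [-0.7, -0.7], [0.1, -1.1], [1.1, -0.1], [0.4, -0.6], [-0.2, 0.2], [0.2, 0.2], [0.1, -0.0], [-0.2, 0.4], [0.3, -0.1], [-0.1, -0.2], [5.3, -1.2], [-0.5, -1.0]]
leg [ 597.1 -107.3    0.3] yaw 15.202112243144294
[[-0.3, 0.5], [-0.2, 1.5], [1.7, -1.2], [1.5, 0.7], [-1.8, -0.0], [-0.8, -0.0], [-0.3, -0.7]]
basket [ 516.3 -101.9    0. ] yaw 0.677895133188025
[[0.2, 0.4], [-0.6, 0.1], [-0.4, 0.4], [0.1, 0.5], [-1.1, -0.6], [-0.5, -1.0], [-0.3, -0.2], [-0.4, -0.0], [-0.6, 0.2], [2.3, 0.4], [2.2, 0.0]]
hook [485.8 344.3   0.7] yaw 37.57855049071505
[[-0.1, 1.2], [0.0, 0.5], [-0.6, -0.7], [-0.6, -1.8], [0.2, -0.4]]
plate in hook 109.26618772510749 -69.22362978836367
plate in hook -18.043076758014394 -69.02514590504231
plate in hook -17.521518116817482 61.97392909085517
tin [623.5 190.  100. ] carton [747.9 187.4  45. ] brush [ 621.4 -416.1   20. ]
leg in jig -101.30309379168119 -87.9654549141167 9.793425208920926
bk in jig -181.20867384662907 -74.98694271725842 -4.730791901035343
bail_mid [ 516.3 -101.9  150. ] seat [485.8 344.3 196. ]
[412.  316.4 241.5] [3.1 0.  2.2]
```

View pics/s2c.png

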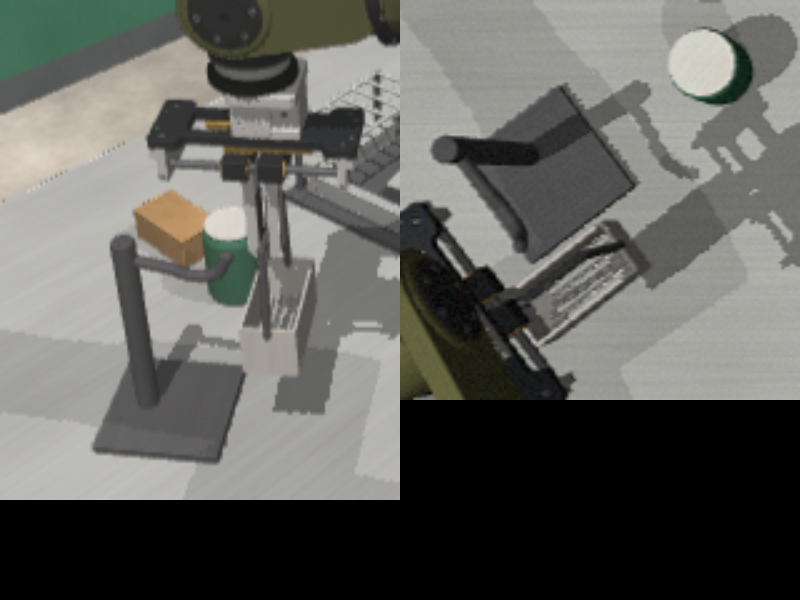

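The basket hangs level in the grip, in front of the hook tip, and the tip and bail middle line up. I'll move in over the seat and lower it.

```bash
python3 -m jog '[[0,[0,0.11,0],0],[0,[0,0.2,0],0],[0,[0,0.25,0],0],[0,[0,0.25,0],0],[0,[0,0.25,0],0],[0,[0,0.2,0],0],[0,[0,0.15,0],0],[0,[0,0.1,0],0],[0,[0,0,0],0],[0,[0,0,0.1],0],[0,[0,0,0.2],0],[0,[0,0,0.2],0],[0,[0,0,0.2],0],[0,[0,0,0.2],0],[0,[0,0,0.1],0],[0,[0,0,0.06],0],[0,[0,0,0],0]]'
python3 -m jog '[[0,[0,0,0.04],0],[0,[0,0,0],0]]'
python3 -c "
from h import *
snap('side','s3');snap('top','t3')
s=cv2.imread('pics/s3.png')[150:350,170:330];t=cv2.imread('pics/t3.png')[170:320,120:270]
o=np.zeros((600,800,3),np.uint8);o[:500,:400]=cv2.resize(s,(400,500));o[:400,400:]=cv2.resize(t,(400,400));cv2.imwrite('pics/s3c.png',o)"
```

```text
clock: 9.95
eef_pos: [471.5, 363.1, 188.2]
eef_rot: [-3.141, -0.0, 2.227]
wrist_force: [-0.3, -0.0, -3.1]
finger_gap: 6.4
finger_force: 55.0
clock: 10.15
eef_pos: [471.6, 363.2, 186.5]
eef_rot: [3.141, -0.0, 2.227]
wrist_force: [-0.6, -0.4, -3.1]
finger_gap: 6.1
finger_force: 55.0
```

View pics/s3c.png

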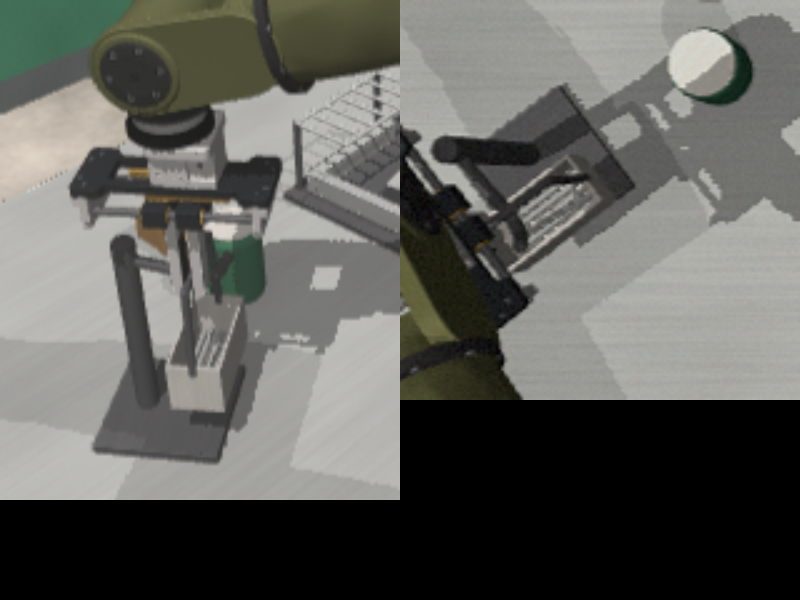

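The bail now lies across the hook, inside the upturned tip. I'll lower gently until it makes contact.

```bash
for i in 1 2 3; do python3 -m jog '[[0,[0,0,0.04],0],[0,[0,0,0],0]]' | egrep 'pos|wrist'; done
```

```text
eef_pos: [471.5, 363.1, 184.2]
wrist_force: [0.3, 0.2, -2.6]
eef_pos: [471.4, 363.1, 182.1]
wrist_force: [0.6, 0.3, -3.9]
eef_pos: [471.6, 363.3, 180.7]
wrist_force: [-1.1, -0.1, 1.0]
```

```bash
python3 -m jog '[[12,[0,0,0],0],[16,[0,0,0],0],[24,[0,0,0],0],[30,[0,0,0],0],[36,[0,0,0],0],[36,[0,0,0],0],[36,[0,0,-0.1],0],[36,[0,0,-0.3],0],[36,[0,0,-0.5],0],[36,[0,0,-0.8],0],[36,[0,0,-0.8],0],[36,[0,0,0],0]]'
python3 -c "
from h import *
snap('side','s4');snap('top','t4')
for n in ('top','side'):
  for r in regions_of(n,'basket')[:1]: print(n,r['conf'],r['rect'])
print(proj('side',(485.8,344.3,90)),proj('side',(485.8,344.3,200)))"
```

```text
clock: 12.05
eef_pos: [472.4, 363.8, 311.7]
eef_rot: [3.132, 0.001, 2.227]
wrist_force: [0.8, -0.4, 0.5]
finger_gap: 36.3
finger_force: 0.0
top 0.73 [173.0, 250.1, 59.4, 45.2]
side 0.88 [252.1, 279.4, 29.0, 74.1]
[252.20689223 290.31069297] [248.08981522 256.54492551]
```

Basket is hung. Next I'll move in front of the jig and test what happens at the reach limit, since leaning the tool is only possible through the "approached as far as the arm can" behaviour.

```bash
python3 -m jog '[[80,[0,0,0],-0.04],[80,[0,0,0],-0.04],[80,[0,0,0],-0.04],[80,[0,0,0],-0.04],[80,[0,0,0],-0.04],[80,[0,0,0],-0.04],[80,[0,0,0],-0.04],[80,[0,0,0],-0.04],[80,[-0.39,-0.64,0],0],[80,[-0.39,-0.64,0],0],[80,[-0.39,-0.64,0],0],[80,[-0.39,-0.64,0],0],[80,[-0.39,-0.64,0],0],[80,[-0.39,-0.64,0],0],[80,[-0.39,-0.64,0],0],[80,[-0.39,-0.64,0],0],[80,[-0.39,-0.64,0],0],[80,[-0.39,-0.64,0],0]]'
python3 -m jog '[[80,[-0.6,0,0],0],[80,[-0.6,0,0],0],[80,[-0.6,0,0],0],[80,[-0.6,0,0],0],[80,[-0.6,0,0],0],[80,[-0.6,0,0],0],[80,[0,0,0],0]]'; python3 -c "
from h import *
print(read_state()['joints'])"
```

```text
clock: 14.05
eef_pos: [695.3, 60.8, 303.9]
eef_rot: [3.141, -0.002, -3.051]
wrist_force: [0.9, 0.2, -0.4]
finger_gap: 80.4
finger_force: 0.0
clock: 14.75
eef_pos: [805.8, 72.3, 281.7]
eef_rot: [-3.141, 0.045, -3.051]
wrist_force: [-1.0, -0.3, 0.8]
finger_gap: 80.0
finger_force: 0.0
[ 0.04355676  1.00878864  0.23550072  0.00208537  1.85196266 -1.61756474]
```

The tool leans forward in the right direction at the reach limit. I'll push further.

```bash
python3 -m jog '[[80,[-1,0,-0.3],0],[80,[-1,0,-0.3],0],[80,[-1,0,-0.3],0],[80,[-1,0,-0.3],0]]'|egrep 'eef|clock'; python3 -c "
from h import *
print(read_state()['joints'])";  python3 -m jog '[[80,[-1,0,0],0],[80,[-1,0,0],0],[80,[-1,0,0],0],[80,[-1,0,0],0]]'|egrep 'eef|clock'; python3 -c "
from h import *
print(read_state()['joints'])"
```

```text
clock: 15.15
eef_pos: [834.8, 75.1, 290.3]
eef_rot: [-3.141, 0.162, -3.051]
[ 0.04369098  1.00212131  0.23544522  0.00750422  1.74213037 -1.61611394]
clock: 15.55
eef_pos: [876.6, 79.1, 268.5]
eef_rot: [-3.141, 0.277, -3.051]
[ 0.04457568  1.03775653  0.23561563  0.01237174  1.59109878 -1.61512013]
```

```bash
python3 -m jog '[[80,[-1,0,-0.25],0],[80,[-1,0,-0.25],0],[80,[-1,0,-0.25],0],[80,[-1,0,-0.25],0],[80,[-1,0,-0.25],0],[80,[-1,0,-0.25],0],[80,[-1,0,-0.25],0],[80,[-1,0,-0.25],0]]'|egrep 'eef|clock'; python3 -m jog '[[80,[-1,0,0],0],[80,[-1,0,0],0],[80,[-1,0,0],0],[80,[-1,0,0],0]]'|egrep 'eef|clock'; python3 -c "
from h import *
print(read_state()['joints'])"
```

```text
clock: 16.35
eef_pos: [900.3, 81.5, 369.9]
eef_rot: [-3.141, 0.509, -3.051]
clock: 16.75
eef_pos: [921.5, 83.5, 397.4]
eef_rot: [-3.141, 0.626, -3.051]
[ 0.04271755  0.9258162   0.2358933   0.02844582  1.35443603 -1.61607608]
```

I have 36° of forward lean, and its heading matches the jig's x-axis. Now I'll move back to behind the leg.

```bash
python3 -m jog '[[80,[0.74,-0.26,-0.13],0],[80,[0.74,-0.26,-0.13],0],[80,[0.74,-0.26,-0.13],0],[80,[0.74,-0.26,-0.13],0],[80,[0.74,-0.26,-0.13],0],[80,[0.74,-0.26,-0.13],0],[80,[0.74,-0.26,-0.13],0],[80,[0.74,-0.26,-0.13],0],[80,[0.74,-0.26,-0.13],0],[80,[0.74,-0.26,-0.13],0],[80,[0.74,-0.26,-0.13],0],[80,[0.74,-0.26,-0.13],0],[80,[0,0,0],0]]'
cat > to.py <<'E'
# usage: to.py jx jy z  -> tool-unit shift from the present TCP to jig point
import sys; from h import *
J=np.array([689.7,-10.2]);a=np.radians(5.41)
from scipy.spatial.transform import Rotation as Ro
s=read_state();R=Ro.from_euler('xyz',s['eef_rot']).as_matrix();p=s['eef_pos']
Q=np.array([[np.cos(a),-np.sin(a)],[np.sin(a),np.cos(a)]])
print('now in jig',np.round(Q.T@(p[:2]-J),1),round(p[2],1),'lean',round(float(np.degrees(np.arccos(-R[2,2]))),1),'F(jig)',np.round(Q.T@s['wrist_force'][:2],1),round(s['wrist_force'][2],1))
if len(sys.argv)>3:
    w=np.r_[J+Q@np.array([float(sys.argv[1]),float(sys.argv[2])]),float(sys.argv[3])]
    print('units',np.round(R.T@(w-p)/50,3))
E
python3 to.py -167 -85 24; python3 -c "
from h import *
print(read_state()['joints'])"
```

```text
clock: 18.05
eef_pos: [566.6, -94.1, 219.0]
eef_rot: [-3.142, 0.623, -3.052]
wrist_force: [0.6, 0.5, 0.9]
finger_gap: 80.1
finger_force: 0.0
now in jig [-130.5  -71.9] 219.0 lean 35.7 F(jig) [0.6 0.5] 0.9
units [ 2.867 -0.265  2.742]
[-0.3450838   0.0530106   1.90282735  0.41741562  0.65120765 -2.270697  ]
```

```bash
python3 -m jog '[[80,[0.36,-0.03,0.34],0],[80,[0.36,-0.03,0.34],0],[80,[0.36,-0.03,0.34],0],[80,[0.36,-0.03,0.34],0],[80,[0.36,-0.03,0.34],0],[80,[0,0,0],0]]' | egrep 'clock|wrist'
python3 to.py -167 -85 24; python3 -c "
from h import *
print(read_state()['joints'])"
```

```text
clock: 18.65
wrist_force: [0.6, -0.5, 0.9]
now in jig [-147.4  -73.3] 103.7 lean 34.9 F(jig) [ 0.5 -0.6] 0.9
units [ 1.233 -0.231  1.085]
[-0.35813665  0.20040014  2.04456836  0.65120912  0.40917652 -2.5531545 ]
```

```bash
python3 -m jog '[[80,[-0.29,0,-0.41],0],[80,[-0.29,0,-0.41],0],[80,[0,0,0],0.0476],[80,[0,0,0],0.0476],[80,[0,0,0],0.0476],[80,[0,0,0],0.0476],[80,[0,0,0],0.0476],[80,[0,0,0],0.0476],[80,[0,0,0],0.0476],[80,[0,0,0],0.0476],[80,[0,0,0],0.0476],[80,[0,0,0],0.0476],[80,[0,0,0],0.0476],[80,[0,0,0],0.0476]]' | egrep 'clock|eef'
python3 -m jog '[[80,[0,0,0],0.0476],[80,[0,0,0],0.0476],[80,[0,0,0],0.0476],[80,[0,0,0],0.0476],[80,[0,0,0],0.0476],[80,[0,0,0],0.0476],[80,[0,0,0],0.0476],[80,[0,0,0],0.0476],[80,[0,0,0],0.0476],[80,[0,0,0],0]]' | egrep 'clock|eef'
python3 to.py -167 -85 24; python3 -c "
from h import *
print(read_state()['joints'])"
```

```text
clock: 20.05
eef_pos: [551.2, -97.4, 157.3]
eef_rot: [2.539, -0.125, 1.466]
clock: 21.05
eef_pos: [551.1, -97.4, 157.1]
eef_rot: [3.134, -0.614, 0.087]
now in jig [-146.2  -73.7] 157.1 lean 35.2 F(jig) [ 0. -0.] 0.2
units [-1.873  0.214  1.939]
[-0.35811778  0.10757535  2.00178705  0.5085072   0.51902926  0.74883319]
```

```bash
python3 -m jog '[[80,[-0.3,0.03,0.1],0],[80,[-0.27,0.03,0.25],0],[80,[-0.27,0.03,0.25],0],[80,[-0.27,0.03,0.25],0],[80,[-0.27,0.03,0.25],0],[80,[-0.2,0.03,0.25],0],[80,[-0.15,0.03,0.25],0],[80,[0,0,0],0]]' | egrep 'clock|eef|wrist'
python3 to.py -167 -85 24; python3 -c "
from h import *
print(read_state()['joints'])
snap('side','s5');snap('top','t5')
s=cv2.imread('pics/s5.png')[120:280,230:430];t=cv2.imread('pics/t5.png')[135:265,285:415]
o=np.zeros((600,800,3),np.uint8);o[:360,:450]=cv2.resize(s,(450,360));o[:350,450:]=cv2.resize(t,(350,350))
u=cv2.imread('pics/s4.png')[225:345,190:290]; o[360:600,:200]=cv2.resize(u,(200,240)); cv2.imwrite('pics/s5c.png',o)"
```

```text
clock: 21.85
eef_pos: [526.5, -110.5, 39.7]
eef_rot: [3.132, -0.611, 0.094]
wrist_force: [0.2, 1.1, 0.2]
now in jig [-171.9  -84.5] 39.7 lean 35.0 F(jig) [0.3 1.1] 0.2
units [-0.1    0.007  0.313]
[-0.41172764  0.30397012  2.12214578  1.04849763  0.31578575  0.1199424 ]
```

View pics/s5c.png

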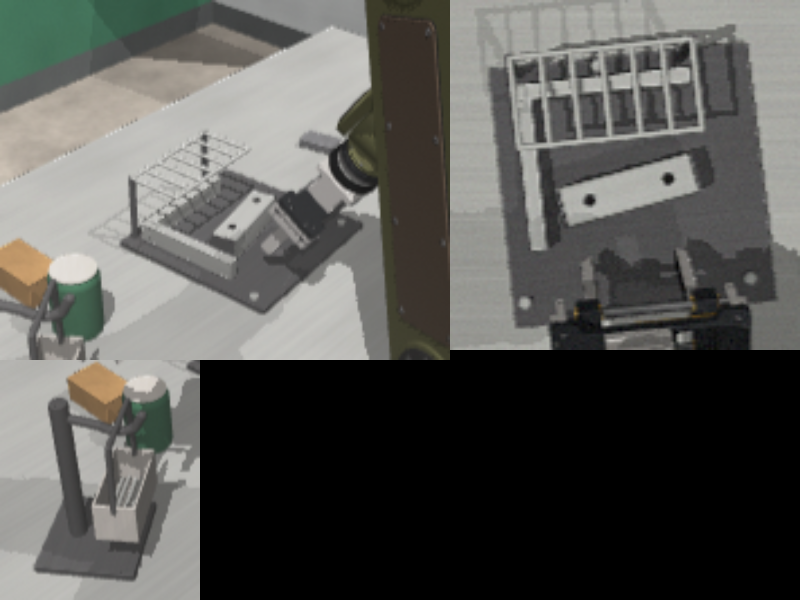

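The basket hangs level on the hook. The leg is untouched and the fingers sit behind it, clear of everything. I'll lower the last bit and start the two-finger push.

```bash
python3 -m jog '[[80,[-0.05,0,0.15],0],[80,[-0.05,0,0.16],0],[80,[0,0,0],0],[80,[0.164,0,0.115],0],[80,[0.164,0,0.115],0],[80,[0.164,0,0.115],0],[80,[0.164,0,0.115],0],[80,[0.164,0,0.115],0],[80,[0.164,0,0.115],0],[80,[0,0,0],0]]' | egrep 'clock|wrist'
python3 to.py -60 -85 24
python3 -m jog '[[80,[0.164,0,0.115],0],[80,[0.164,0,0.115],0],[80,[0.164,0,0.115],0],[80,[0,0,0],0]]' | egrep 'clock|wrist'
python3 to.py -60 -85 24
```

```text
clock: 22.95
wrist_force: [0.4, -0.3, 0.0]
now in jig [-106.1  -85.3] 26.1 lean 35.1 F(jig) [ 0.4 -0.4] 0.0
units [ 0.73  -0.014  0.565]
clock: 23.35
wrist_force: [-0.1, -0.7, -0.3]
now in jig [-76.6 -85.6] 25.8 lean 35.1 F(jig) [-0.2 -0.7] -0.3
units [ 0.251 -0.016  0.219]
```

```bash
python3 -m jog '[[80,[0.164,0,0.125],0],[80,[0.1,0,0.08],0],[80,[0.066,0,0.046],0],[80,[0,0,0],0]]' | egrep 'clock|wrist'
python3 to.py -50 -85 24
for i in 1 2 3; do python3 -m jog '[[80,[0.033,0,0.023],0],[80,[0.033,0,0.023],0]]' | egrep 'clock|wrist'; python3 to.py; done
```

```text
clock: 23.75
wrist_force: [-2.2, -0.5, 1.2]
now in jig [-56.6 -85.8] 24.7 lean 35.1 F(jig) [-2.3 -0.3] 1.2
units [ 0.099 -0.018  0.087]
clock: 23.95
wrist_force: [-7.5, -0.1, 5.5]
now in jig [-52.9 -85.9] 24.5 lean 35.1 F(jig) [-7.5  0.6] 5.5
clock: 24.15
wrist_force: [-18.2, -4.9, 11.4]
now in jig [-49. -86.] 24.4 lean 35.0 F(jig) [-18.6  -3.1] 11.4
clock: 24.35
wrist_force: [-75.9, -12.7, 49.6]
now in jig [-47.3 -86.2] 24.0 lean 34.9 F(jig) [-76.8  -5.4] 49.6
```

Against the long fence. Backing off, closing the fingers, and going round to the leg's free end.

```bash
python3 -m jog '[[80,[-0.115,0,-0.08],0],[60,[-0.164,0,-0.115],0],[40,[-0.164,0,-0.115],0],[20,[0.126,0,-0.18],0],[0,[0,0.2,0],0],[0,[0,0.3,0],0],[0,[0,0.3,0],0],[0,[0,0.3,0],0],[0,[0,0.3,0],0],[0,[0,0.3,0],0],[0,[0,0.26,0],0],[0,[0,0,0],0]]' | egrep 'clock|wrist|gap'
python3 to.py -24 -185 35
python3 - <<'E'
from h import *
print(read_state()['joints'])
im=snap('top','t6');snap('side','s6')
from fit import P
t=cv2.imread('pics/t6.png')[140:260,292:412];s=cv2.imread('pics/s6.png')[170:260,280:395]
o=np.zeros((600,800,3),np.uint8);o[:480,:480]=cv2.resize(t,(480,480),interpolation=cv2.INTER_CUBIC);o[:250,480:]=cv2.resize(s,(320,250));cv2.imwrite('pics/s6c.png',o)
E
```

```text
clock: 25.55
wrist_force: [-1.0, 0.5, -0.3]
finger_gap: 0.6
now in jig [ -72.4 -185.4] 35.7 lean 35.1 F(jig) [-0.9  0.5] -0.3
units [ 0.784 -0.019  0.567]
[-0.48735094  0.53750767  1.76172014  0.81710364  0.43249837  0.31589168]
jig [689.7 -10.2   0.1] yaw 5.408687034223368
[[-0.1, 0.3], [-0.4, 0.4], [-0.5, 0.8], [-0.7, 0.1], [-1.5, -0.4], [-0.7, -0.7], [0.1, -1.1], [1.1, -0.1], [0.4, -0.6], [-0.2, 0.2], [0.2, 0.2], [0.1, -0.0], [-0.2, 0.4], [0.3, -0.1], [-0.1, -0.2], [5.3, -1.2], [-0.5, -1.0]]
leg [ 597.1 -107.3    0.3] yaw 15.202112243144294
[[-0.3, 0.5], [-0.2, 1.5], [1.7, -1.2], [1.5, 0.7], [-1.8, -0.0], [-0.8, -0.0], [-0.3, -0.7]]
basket [ 516.3 -101.9    0. ] yaw 0.677895133188025
[[0.2, 0.4], [-0.6, 0.1], [-0.4, 0.4], [0.1, 0.5], [-1.1, -0.6], [-0.5, -1.0], [-0.3, -0.2], [-0.4, -0.0], [-0.6, 0.2], [2.3, 0.4], [2.2, 0.0]]
hook [485.8 344.3   0.7] yaw 37.57855049071505
[[-0.1, 1.2], [0.0, 0.5], [-0.6, -0.7], [-0.6, -1.8], [0.2, -0.4]]
plate in hook 109.26618772510749 -69.22362978836367
plate in hook -18.043076758014394 -69.02514590504231
plate in hook -17.521518116817482 61.97392909085517
tin [623.5 190.  100. ] carton [747.9 187.4  45. ] brush [ 621.4 -416.1   20. ]
leg in jig -101.30309379168119 -87.9654549141167 9.793425208920926
bk in jig -181.20867384662907 -74.98694271725842 -4.730791901035343
bail_mid [ 516.3 -101.9  150. ] seat [485.8 344.3 196. ]
```

View pics/s6c.png

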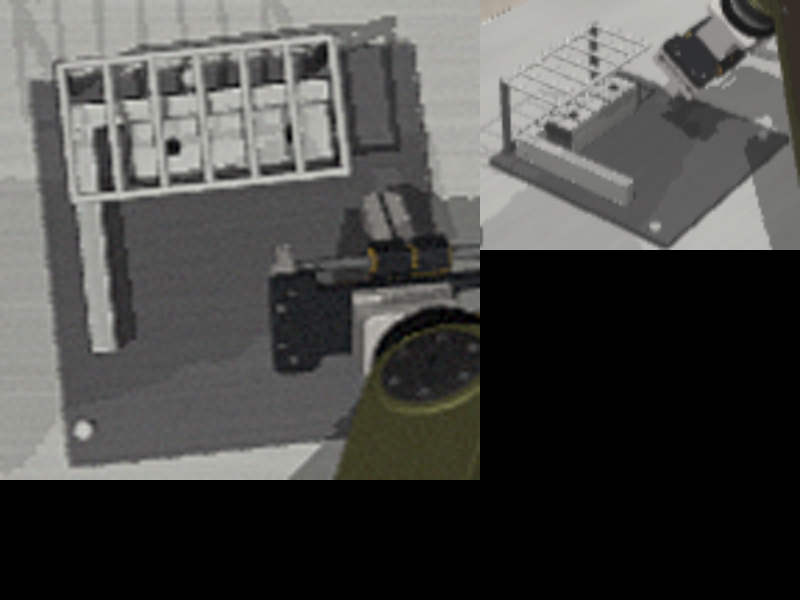

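The leg lies square against the long fence, with about 18 mm left to the short fence. The fingers are clear of its free end, so I'll go in under the guard there.

```bash
python3 -m jog '[[0,[0.046,0,-0.05],0],[0,[0.16,0,0.115],0],[0,[0.16,0,0.115],0],[0,[0.16,0,0.115],0],[0,[0,0,0],0]]' | egrep 'wrist'
python3 to.py
python3 -m jog '[[0,[0.16,0,0.115],0],[0,[0.13,0,0.09],0],[0,[0,0,0],0]]' | egrep 'wrist'
python3 to.py
python3 -m jog '[[0,[0,-0.1,0],0],[0,[0,-0.15,0],0],[0,[0,-0.15,0],0],[0,[0,0,0],0]]' | egrep 'wrist'
python3 to.py
```

```text
wrist_force: [0.3, 0.2, 1.0]
now in jig [ -41.  -183.4] 38.7 lean 35.1 F(jig) [0.3 0.2] 1.0
wrist_force: [-0.4, 0.6, 0.5]
now in jig [ -23.6 -183.9] 38.7 lean 35.1 F(jig) [-0.3  0.7] 0.5
wrist_force: [-0.2, 0.3, 1.2]
now in jig [ -24.4 -162.8] 38.6 lean 35.0 F(jig) [-0.2  0.3] 1.2
```

```bash
for i in 1 2 3; do python3 -m jog '[[0,[0,-0.04,0],0],[0,[0,-0.04,0],0]]' | egrep 'wrist'; python3 to.py; done
```

```text
wrist_force: [-1.8, -5.3, 0.3]
now in jig [ -24.3 -160.4] 38.7 lean 35.1 F(jig) [-2.3 -5.1] 0.3
wrist_force: [-1.7, -5.3, 0.9]
now in jig [ -24.3 -156.7] 38.7 lean 35.1 F(jig) [-2.2 -5.1] 0.9
wrist_force: [-3.7, -7.7, 1.1]
now in jig [ -24.3 -152.9] 38.7 lean 35.1 F(jig) [-4.4 -7.4] 1.1
```

```bash
for i in 1 2 3; do python3 -m jog '[[0,[0,-0.02,0],0],[0,[0,-0.02,0],0]]' | egrep 'wrist'; python3 to.py; done
```

```text
wrist_force: [-3.0, -21.2, -1.9]
now in jig [ -24.3 -152.7] 38.8 lean 35.2 F(jig) [ -4.9 -20.8] -1.9
wrist_force: [-4.0, -31.7, -2.8]
now in jig [ -24.3 -152.6] 39.2 lean 35.2 F(jig) [ -7.  -31.2] -2.8
wrist_force: [-5.8, -42.0, -2.6]
now in jig [ -24.2 -152.4] 39.6 lean 35.3 F(jig) [ -9.8 -41.3] -2.6
```

Flush with the short fence; the measured position is exactly what the geometry predicts. I'll back out and press the long side once more with both fingers.

```bash
python3 -m jog '[[0,[0,0.1,0],0],[0,[0,0.15,0],0],[0,[0,0.1,0],0],[0,[-0.164,0,-0.115],0],[0,[-0.164,0,-0.115],0],[0,[-0.164,0,-0.115],0],[0,[-0.164,0,-0.115],0],[0,[-0.164,0,-0.115],0],[20,[0,-0.3,0],0],[40,[0,-0.35,0],0],[60,[0,-0.35,0],0],[80,[0,-0.35,0],0],[80,[0,-0.35,0],0],[80,[0,-0.2,0],0],[80,[-0.08,0,0.12],0],[80,[-0.08,0,0.12],0],[80,[0,0,0],0]]' | egrep 'wrist|gap|clock'
python3 to.py -50 -70 24
```

```text
clock: 29.75
wrist_force: [0.1, -0.3, 0.6]
finger_gap: 69.0
now in jig [-73.2 -67.4] 22.7 lean 35.0 F(jig) [ 0.1 -0.4] 0.6
units [0.396 0.048 0.246]
```

```bash
python3 -m jog '[[80,[0.13,0.02,0.08],0],[80,[0.13,0.02,0.08],0],[80,[0.1,0,0.06],0],[80,[0,0,0],0]]' | egrep 'wrist|gap'; python3 to.py
for i in 1 2; do python3 -m jog '[[80,[0.025,0,0.0175],0],[80,[0.016,0,0.0115],0]]' | egrep 'wrist'; python3 to.py; done
```

```text
wrist_force: [-0.7, 0.2, 0.6]
finger_gap: 80.3
now in jig [-51.4 -70.2] 25.2 lean 35.1 F(jig) [-0.7  0.2] 0.6
wrist_force: [-2.4, 0.8, -0.1]
now in jig [-49.7 -70.2] 24.8 lean 35.0 F(jig) [-2.4  1. ] -0.1
wrist_force: [-27.1, -4.2, 16.4]
now in jig [-48.3 -70.1] 24.3 lean 34.9 F(jig) [-27.4  -1.6] 16.4
```

```bash
python3 -m jog '[[80,[0.016,0,0.0115],0],[80,[0,0,0],0]]' | egrep 'wrist'; python3 to.py
python3 -m jog '[[80,[-0.08,0,-0.057],0],[80,[-0.164,0,-0.115],0],[80,[-0.33,0,-0.23],0],[80,[-0.33,0,-0.23],0],[80,[-0.33,0,-0.23],0],[80,[-0.33,0,-0.23],0],[80,[0.2,0,-0.3],0],[80,[0.2,0,-0.3],0],[80,[0.2,0,-0.3],0],[80,[0.2,0,-0.3],0],[80,[0.2,0,-0.3],0],[80,[0,0,0],0],[80,[0,0,0],0]]' | egrep 'wrist|clock|eef'
python3 - <<'E'
from h import *
snap('top','t7');snap('side','s7')
t=cv2.imread('pics/t7.png')[140:230,295:400];s=cv2.imread('pics/s7.png')[170:250,280:380];u=cv2.imread('pics/s7.png')[225:345,190:290];v=cv2.imread('pics/t7.png')[190:275,130:260]
def outline(p,yaw,z,hx,hy):
    c,q=np.cos(yaw),np.sin(yaw); return [(p[0]+c*a-q*b,p[1]+q*a+c*b,z) for a,b in ((hx,hy),(-hx,hy),(-hx,-hy),(hx,-hy))]
o=np.zeros((600,800,3),np.uint8);o[:360,:420]=cv2.resize(t,(420,360),interpolation=cv2.INTER_CUBIC);o[:300,420:795]=cv2.resize(s,(375,300),interpolation=cv2.INTER_CUBIC);o[300:600,420:670]=cv2.resize(u,(250,300));o[360:580,:336]=cv2.resize(v,(336,220))
cv2.imwrite('pics/s7c.png',o)
for n in('top','side'):
  for q in('tin','carton','brush','basket'):
    r=regions_of(n,q)[:1]; print(n,q,[np.round(x['rect']).tolist() for x in r])
E
```

```text
wrist_force: [-32.2, -4.3, 19.7]
now in jig [-48.  -70.1] 24.2 lean 34.9 F(jig) [-32.5  -1.3] 19.7
clock: 32.05
eef_pos: [553.2, -92.2, 114.5]
eef_rot: [3.134, -0.612, 0.089]
wrist_force: [-0.2, 0.4, 0.6]
top tin [[234.0, 196.0, 32.0, 26.0]]
top carton [[242.0, 151.0, 26.0, 42.0]]
top brush [[465.0, 198.0, 29.0, 73.0]]
top basket [[174.0, 249.0, 57.0, 45.0]]
side tin [[265.0, 253.0, 21.0, 41.0]]
side carton [[240.0, 244.0, 30.0, 28.0]]
side brush [[239.0, 292.0, 63.0, 90.0]]
side basket [[252.0, 281.0, 27.0, 75.0]]
```

View pics/s7c.png

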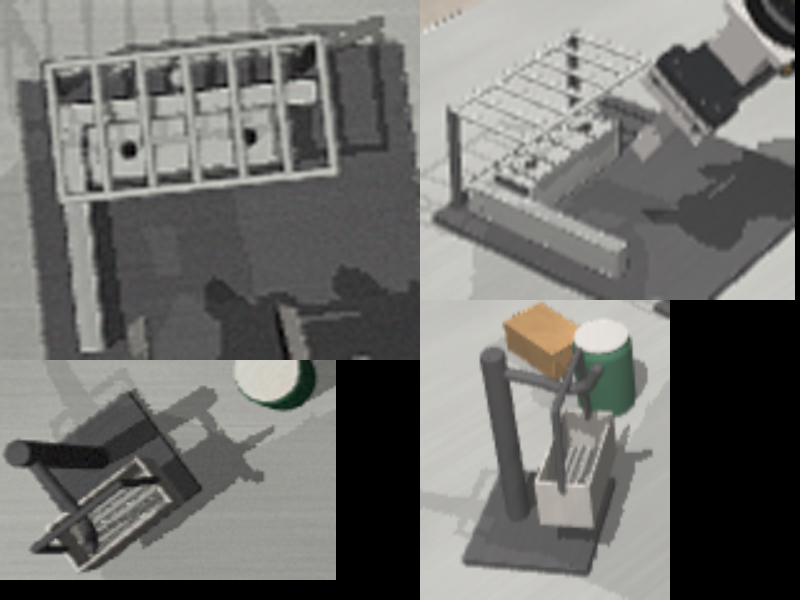

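Both jobs look done, but there is a dark strip near the leg's left end. I'll check it by comparing the leg's measured top-face ends with the home pose.

```bash
python3 - 2>/dev/null <<'E' | tail -12
from fit import *
t=cv2.imread('pics/t7.png',0).astype(int)
# holes in leg frame from first picture, vs. now
h0=[at_z('top',A(224,346),50),at_z('top',A(370,306),50)]
f=lambda x,y:(295+(x+.5)/4-.5,140+(y+.5)/4-.5)
h1=[at_z('top',f(128,148),50),at_z('top',f(250,136),50)]
def inv(p,w): c,s=np.cos(p[2]),np.sin(p[2]);d=w[:2]-p[:2];return np.array([c*d[0]+s*d[1],-s*d[0]+c*d[1]])
print('holes leg frame',[inv(leg,w) for w in h0]); print('holes in jig now',[inv(jig,w) for w in h1])
for y in (-75,-20,-30): pass
for x in (-46,-30,-14):   # brightness along y near the short fence and free end at leg-top height
    print(x,[(y,t[tuple(np.round(proj('top',W(jig,(x,y,50)))[::-1]).astype(int))]) for y in list(range(6,-22,-3))+list(range(-130,-160,-3))])
E
```

```text
plate in hook 109.26618772510749 -69.22362978836367
plate in hook -18.043076758014394 -69.02514590504231
plate in hook -17.521518116817482 61.97392909085517
tin [623.5 190.  100. ] carton [747.9 187.4  45. ] brush [ 621.4 -416.1   20. ]
leg in jig -101.30309379168119 -87.9654549141167 9.793425208920926
bk in jig -181.20867384662907 -74.98694271725842 -4.730791901035343
bail_mid [ 516.3 -101.9  150. ] seat [485.8 344.3 196. ]
holes leg frame [array([ 2. , 41.9]), array([  1.5, -38. ])]
holes in jig now [array([-18.9, -29.6]), array([ -19.3, -110.8])]
-46 [(6, np.int64(140)), (3, np.int64(136)), (0, np.int64(152)), (-3, np.int64(157)), (-6, np.int64(166)), (-9, np.int64(174)), (-12, np.int64(172)), (-15, np.int64(140)), (-18, np.int64(94)), (-21, np.int64(101)), (-130, np.int64(162)), (-133, np.int64(176)), (-136, np.int64(184)), (-139, np.int64(70)), (-142, np.int64(90)), (-145, np.int64(103)), (-148, np.int64(112)), (-151, np.int64(140)), (-154, np.int64(159)), (-157, np.int64(172))]
-30 [(6, np.int64(175)), (3, np.int64(186)), (0, np.int64(118)), (-3, np.int64(97)), (-6, np.int64(163)), (-9, np.int64(185)), (-12, np.int64(173)), (-15, np.int64(109)), (-18, np.int64(166)), (-21, np.int64(184)), (-130, np.int64(132)), (-133, np.int64(180)), (-136, np.int64(121)), (-139, np.int64(107)), (-142, np.int64(60)), (-145, np.int64(52)), (-148, np.int64(57)), (-151, np.int64(57)), (-154, np.int64(81)), (-157, np.int64(90))]
-14 [(6, np.int64(152)), (3, np.int64(157)), (0, np.int64(92)), (-3, np.int64(45)), (-6, np.int64(161)), (-9, np.int64(147)), (-12, np.int64(175)), (-15, np.int64(123)), (-18, np.int64(145)), (-21, np.int64(161)), (-130, np.int64(94)), (-133, np.int64(172)), (-136, np.int64(165)), (-139, np.int64(109)), (-142, np.int64(51)), (-145, np.int64(57)), (-148, np.int64(56)), (-151, np.int64(52)), (-154, np.int64(79)), (-157, np.int64(81))]
```

The measured hole positions put the leg's centre at (-19, -70) mm in the jig, within a millimetre of home, and its yaw at about 0.3°. The force stops agree, the bystanders are in place, and the gripper is clear. Handing in.

```bash
python3 -c "
from cell import *
print(sign_off())"
```

```text
the job is handed in; nothing more can be done
None
```

The basket hangs on the hook, the leg sits flush and square in the fence corner (centre within about 1 mm of home, yaw about 0.3°), the tin, carton and brush weren't shifted, and the job was handed in at about 32 s of the 72 s allowed.

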